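# Show the apprentice the next handle to join

### The arm

A 6-joint arm with a two-finger parallel gripper is mounted at the origin on the work surface. World frame = base frame: x ahead of the robot, y to its left, z up, the work surface at z = 0. Lengths are in m, angles in rad, forces in N, time in s.
With the tool pointing down it reaches from about 0.35 to 0.725 m from the base axis. Payload 6 kg.
Tool frame: the origin (TCP) lies at the very end of the fingers, on their centre line; the grasp point (between the pads) lies 19 mm behind it; z points along the fingers, y is the line along which they close (so a half turn about z gives the same grasp; the last joint's range is limited). The gripper opens to 85 mm and grips with 20 to 120 N. Pads are 22 mm wide; open, the fingers measure 114 mm over their backs; the gripper's body (76 mm by 85 mm) begins 54 mm behind the grasp point. The pads swing forward as they close: fully open they stand 13 mm farther back than shut.
Start: joints at [1.545, 0.04, 0.085, 0, -1.615, -0.334], TCP at [0.211, 0.562, 0.231] pointing down, gripper open.
Joint ranges: [-2.56, 2.56], [-1.29, 2.01], [-1.08, 1.49], [-3.29, 1.98], [-2.81, -0.18], [-2.99, 2.99]. Speed limits (rad/s): [2.57, 2.57, 3.01, 3.14, 3.14, 3.14].

### API

Orientations are given as [roll, pitch, yaw] about the fixed x, y, z axes, in that order (R = Rz(yaw) Ry(pitch) Rx(roll)).
In Python, from rig import ctrl gives the robot as it stands. The module is installed in compiled form; this text tells all that it offers.
- The arm moves only by the tool move_arm, never from a script. Its argument "steps" is a list of rows, each an object of numbers: "fingers": the closure, from -1 (fully open) to 1 (shut), so that 0 is half open; "x", "y", "z": the shift along the tool's x, y, z in mm; "twist": the turn about the tool's z in degrees. In form: [{"fingers": .., "x": .., "y": .., "z": .., "twist": ..}, ...]. A call has exactly 10 rows; each row is the pose to reach, as a shift and turn from the pose commanded when the call began, along the tool's axes at that moment; what a row does not reach only later rows make up. A row lasts 1/10 s, in which the tool goes at most 50 mm and 8.59 degrees, less where a joint would pass 70% of its speed; a pose out of reach is approached as far as the arm can. A call with a gripper value outside its range is refused whole. The fingers move at their own pace and stop on an object; the grip force is fixed at half the most. Time passes only in rows, so rows that repeat a pose let the fingers close, or fill a call up. It gives the time, the measured TCP pose, the force, the opening and the grip force at its end, in the units of the state.
- ctrl.get_obs(): the state, without advancing time (a new reading comes with each control period).
- ctrl.camera(name): name is "scene" or "top" or "wrist"; returns the picture (400x640x3 uint8, red, green, blue); there is no depth.
- ctrl.camera_params(name): a dict with "vfov" (degrees; the focal length in pixels is half the picture's height over the tangent of half this angle, whatever the lens; pixels are square), "cx", "cy" (the principal point, pixels), "camera_from_world" (4x4, takes a point from world to camera coordinates). Camera axes: x right, y down, z forward; pixel columns grow to the right and rows downward; lengths in m; the calibration is good to about 2 mm. A picture is of the moment at which its call begins: read the wrist's pose just before it. camera_params takes no time and is no camera call; for the wrist camera it gives the pose at the moment of the call.
- ctrl.job_done(): hands the job in; it is judged then, once.
The state is a dict: "t": time; "joints": joint angles; "qd": joint speeds; "joint_torque": joint torques, N m; "tcp_pos": TCP position; "orientation": TCP orientation; "contact_force": force on the tool from outside, world axes, zero at the start; "torque": the same for the moment, N m; "grip_width": opening from 0.0 (shut) to 1.0 (fully open); "finger_force": force on a finger pad.
Only numpy, scipy, OpenCV 4.12 (cv2) and the standard library are available. Lean on these libraries where they do the work, as an engineer would, in place of code of your own. Each camera call takes 0.05 s, during which the arm holds its last target. There are 200 camera calls.

### The job

Show the apprentice the next joining job by pointing, without touching anything: hold your fingertips about 3 cm above the mouth of the one mug on the ware board that has no handle yet, then in the same way above the loose C-shaped handle on the round plaster bat, then above the knob of the lidded slip crock, keeping still for a good two seconds over each. Rise well clear of the ware between one and the next so that you point at nothing else on the way, and finish still pointing at the crock's lid.

Things in the scene. Friction and masses are not known exactly. Their poses are not given: they have to be found in the camera images.
- mug_bare_rim (a point): the mug WITHOUT a handle: leather-hard tan clay, 84 mm across, 98 mm tall, open mouth, standing on the ware board in a row with three mugs that have handles (any place in the row; mugs 115 mm apart). The point is the centre of its mouth at rim height (116 mm above the bench); z is up.
- handle_top (a point): the loose mug handle: a C-shaped strap of tan clay, about 78 mm long, 49 mm wide and 12 mm thick, lying flat on the plaster bat beside a spout and a lid knob. The point is the middle of the C, level with its upper face (40 mm above the bench); z is up.
- slip_crock_top (a point): the slip crock: a dark brown glazed round crock with its lid on, 94 mm across, 124 mm tall over the lid's knob (30 mm across), standing on the bench. The point is the top of the knob; z is up.
- mug_a_rim (a point): a leather-hard mug in tan clay, 84 mm across, 98 mm tall, open mouth, WITH its C-shaped handle (reaching 80 mm from the mug's axis, towards the frame's x). Standing on the ware board in a row of four, 115 mm apart. The point is the centre of its mouth at rim height. Leave it alone.
- mug_b_rim (a point): a leather-hard mug in tan clay, 84 mm across, 98 mm tall, open mouth, WITH its C-shaped handle (reaching 80 mm from the mug's axis, towards the frame's x). Standing on the ware board in a row of four, 115 mm apart. The point is the centre of its mouth at rim height. Leave it alone.
- mug_c_rim (a point): a leather-hard mug in tan clay, 84 mm across, 98 mm tall, open mouth, WITH its C-shaped handle (reaching 80 mm from the mug's axis, towards the frame's x). Standing on the ware board in a row of four, 115 mm apart. The point is the centre of its mouth at rim height. Leave it alone.
- spout_top (a point): a tan clay teapot spout, a cone 50 mm across at the foot and 56 mm tall, standing on the plaster bat. The point is its top. Leave it alone.
- lid_knob_top (a point): a tan clay lid knob, mushroom-shaped, 36 mm across and 31 mm tall, standing on the plaster bat. The point is its top. Leave it alone.
- open_crock_rim (a point): an empty dark brown crock WITHOUT a lid, 94 mm across, 92 mm tall, on the bench. The point is the centre of its mouth. Leave it alone.
- wood_rib: a flat wooden rib (throwing tool), 125 x 40 x 6 mm, lying on the bench; origin under its centre. Leave it alone.
- paddle: a wooden clay paddle, 295 x 50 x 18 mm, lying at the back of the bench; origin on its underside near the handle end of the blade. Leave it alone.
- glaze_jar: a grey jar with a white cap, 64 mm across, 110 mm tall, at the back of the bench; origin under its centre. Leave it alone.
- ware_board: the ware board that carries the mugs: a light wooden board 130 x 460 x 18 mm, fixed; origin under its centre, the row of mugs runs along its y.
- bat: the plaster bat: a white round disc, 240 mm across, 28 mm thick, fixed; origin under its centre.
Things that resemble listed ones, but are neither listed nor needed, are in the scene too. What is shaped like the part that bears mug_bare_rim but green is not meant.

How it is judged:
On the way, in this order (a step that is already met when the one before it is completed fails the run):
1. the fingertips dwell just above the mouth of the mug without a handle (horizontal distance between the grasp point and mug_bare_rim below 0.035 m and z of the grasp point in the frame of mug_bare_rim between 0.022 and 0.072 m), for 1.6 s.
2. the fingertips dwell just above the loose handle (horizontal distance between the grasp point and handle_top below 0.035 m and z of the grasp point in the frame of handle_top between 0.022 and 0.072 m), for 1.6 s.
3. the fingertips dwell just above the knob of the lidded crock (horizontal distance between the grasp point and slip_crock_top below 0.035 m and z of the grasp point in the frame of slip_crock_top between 0.022 and 0.072 m), for 1.6 s.
At the end, for the whole second after the job is handed in: The point between the fingertips (grasp point, about 19 mm behind the tips) is still 22 to 72 mm above the top of the slip crock's knob (tips about 3 to 53 mm) and within 35 mm of it sideways, and every mug, clay piece, crock and other loose thing is within 8 mm of where it stood (all of step 3 and distance of each of mug_bare_rim, handle_top, slip_crock_top, mug_a_rim, mug_b_rim, mug_c_rim, spout_top, lid_knob_top, open_crock_rim, wood_rib, paddle, glaze_jar from where it was at the start of the episode below 0.008 m); the robot touches nothing.
It fails at once if the robot touches something (contact force between any of the arm, the fingers and anything else above 0.3 N).
It fails at once if a loose thing is moved (distance of any of mug_bare_rim, handle_top, slip_crock_top, mug_a_rim, mug_b_rim, mug_c_rim, spout_top, lid_knob_top, open_crock_rim, wood_rib, paddle, glaze_jar from where it was at the start of the episode above 0.01 m).
It fails at once if the fingertips point at a wrong piece: tips lower than about 4 cm over a mug that has its handle, the spout, the lid knob or the open crock, within 20 mm of its middle ((horizontal distance between the grasp point and mug_a_rim below 0.02 m and z of the grasp point in the frame of mug_a_rim below 0.06 m) or (horizontal distance between the grasp point and mug_b_rim below 0.02 m and z of the grasp point in the frame of mug_b_rim below 0.06 m) or (horizontal distance between the grasp point and mug_c_rim below 0.02 m and z of the grasp point in the frame of mug_c_rim below 0.06 m) or (horizontal distance between the grasp point and spout_top below 0.02 m and z of the grasp point in the frame of spout_top below 0.06 m) or (horizontal distance between the grasp point and lid_knob_top below 0.02 m and z of the grasp point in the frame of lid_knob_top below 0.06 m) or (horizontal distance between the grasp point and open_crock_rim below 0.02 m and z of the grasp point in the frame of open_crock_rim below 0.06 m)).
It also fails if it takes over 58 s, if anything falls off the work surface, if the arm or the gripper's body presses on something with over 40 N, if the wrist force passes 120 N, or if a joint passes its speed limit or range.

## Working session

There is one attempt and no reset: what is moved stays moved. The work goes in short steps, Python scripts to look and compute and a tool call to move; the robot and the scene stay as the last step left them, time stands still between calls to the robot, and variables do not carry over. Pictures are saved under pics/ and viewed, at most 10 in all, crops included, and the job is handed in when it is done.

Besides the shell and the picture viewer there is one more tool, called after ">>>" as name(argument=value, ...) on one line, values as JSON. move_arm: Moves the arm, as the interface text tells. Its arguments: {"type":"object","properties":{"steps":{"type":"array"}},"required":["steps"]}

```bash
mkdir -p pics; python3 - <<'E'
from rig import ctrl
import cv2
for n in("top","scene"):
    cv2.imwrite(f"pics/{n}0.png",ctrl.camera(n)[:,:,::-1]); p=ctrl.camera_params(n); print(n,p)
o=ctrl.get_obs();print(o['t'],o['tcp_pos'],o['orientation'],o['grip_width'])
E
```

```text
top {'vfov': 48.59734663621713, 'cx': 320.2936609255206, 'cy': 196.8397515090338, 'camera_from_world': array([[ 0.01664848, -0.99932497, -0.03274808,  0.01516602],
       [-0.99702133, -0.01412541, -0.0758217 ,  0.59428112],
       [ 0.07530794,  0.03391285, -0.99658348,  1.18572152],
       [ 0.        ,  0.        ,  0.        ,  1.        ]])}
scene {'vfov': 55.34301327936388, 'cx': 316.57550577360587, 'cy': 198.40680629773962, 'camera_from_world': array([[-0.65562964,  0.75473474,  0.02291827,  0.37838422],
       [ 0.4343147 ,  0.40176533, -0.80619809, -0.17070442],
       [-0.61767347, -0.51861362, -0.59120165,  1.38487045],
       [ 0.        ,  0.        ,  0.        ,  1.        ]])}
0.1 [0.2110548  0.56134517 0.23037979] [ 3.14001496e+00 -9.24647902e-05 -3.59751384e-01] 0.9996441513324896
```

View pics/top0.png

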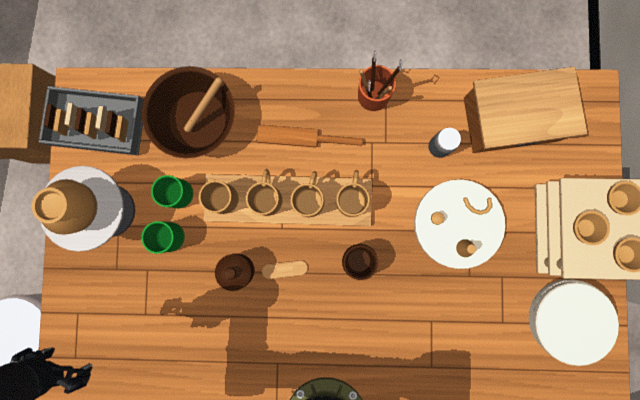

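View pics/scene0.png

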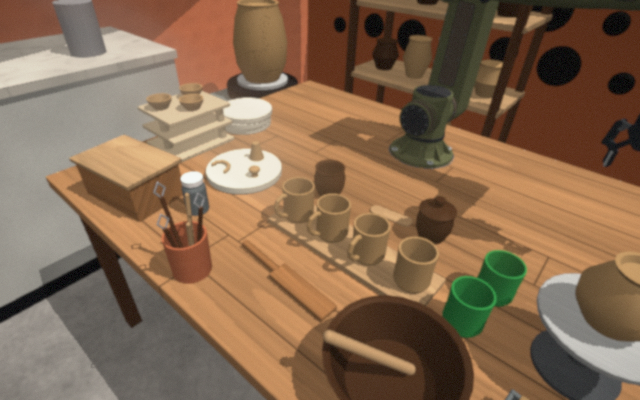

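The mug without a handle is leftmost in the top view, near (217,196). The loose handle is near (479,205), the lidded crock's knob near (234,270), and the open crock near (359,260). I'll zoom in to get accurate pixels.

```bash
cat > h.py <<'E'
import numpy as np
from rig import ctrl
def ray(n,u,v,z):
    p=ctrl.camera_params(n);f=200/np.tan(np.radians(p['vfov']/2));M=p['camera_from_world'];R,t=M[:3,:3],M[:3,3]
    c=-R.T@t;d=R.T@np.array([(u-p['cx'])/f,(v-p['cy'])/f,1]);return c+d*(z-c[2])/d[2]
E
python3 - <<'E'
import cv2,numpy as np
from h import ray
i=cv2.imread("pics/top0.png")
a=cv2.resize(i[165:295,190:390],None,fx=4,fy=4,interpolation=cv2.INTER_CUBIC)
cv2.imwrite("pics/c1.png",a)
hsv=cv2.cvtColor(i,cv2.COLOR_BGR2HSV)
# handle: saturated tan on white bat
m=((hsv[:,:,1]>70)).astype('uint8')
m[:, :418]=0;m[:,503:]=0;m[:182]=0;m[265:]=0
n,l,s,c=cv2.connectedComponentsWithStats(m)
for k in range(1,n):
    if s[k,4]>15: print(s[k],c[k])
for nm,u,v,z in(("mug",217,196,.116),("handle",479,205,.04),("crock",234,270,.124),("open",359,260,.092),("mugc",352,198,.116),("mug2",263,198,.116)):print(nm,ray("top",u,v,z).round(3))
E
```

```text
[418 182  25  24 234] [425.01282051 188.52136752]
[475 182  28  28 289] [494.41176471 189.58823529]
[463 197  29  18 181] [478.22651934 206.56906077]
[431 212  13  13 137] [437.08029197 217.83211679]
[456 240  21  17 270] [465.42222222 247.8962963 ]
[480 240  23  25 218] [495.75688073 257.18348624]
[418 242  24  23 225] [424.65333333 257.41333333]
mug [0.585 0.283 0.116]
handle [ 0.577 -0.398  0.04 ]
crock [0.401 0.232 0.124]
open [ 0.429 -0.079  0.092]
mugc [ 0.585 -0.059  0.116]
mug2 [0.582 0.166 0.116]
```

View pics/c1.png

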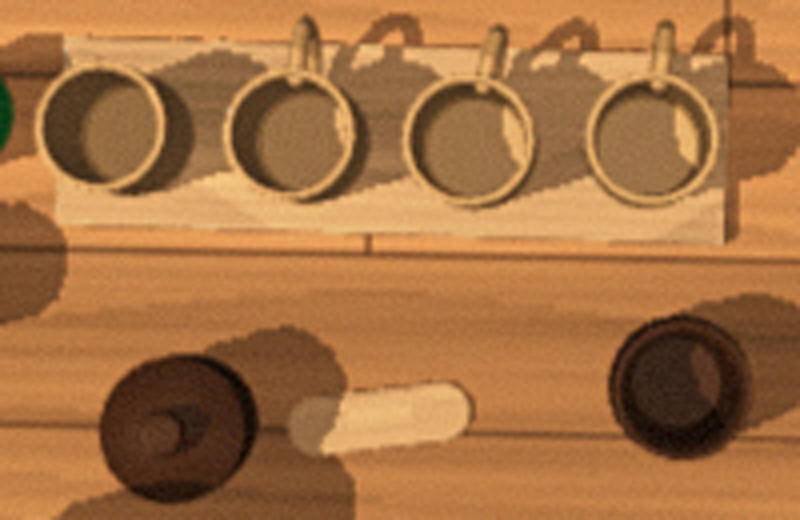

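>>> move_arm(steps=[{"fingers":1,"x":10,"y":3,"z":0,"twist":0},{"fingers":1,"x":30,"y":9,"z":0,"twist":0},{"fingers":1,"x":55,"y":16,"z":0,"twist":0},{"fingers":1,"x":80,"y":23,"z":0,"twist":0},{"fingers":1,"x":105,"y":30,"z":0,"twist":0},{"fingers":1,"x":130,"y":37,"z":0,"twist":0},{"fingers":1,"x":155,"y":44,"z":0,"twist":0},{"fingers":1,"x":180,"y":51,"z":0,"twist":0},{"fingers":1,"x":205,"y":58,"z":0,"twist":0},{"fingers":1,"x":224,"y":63,"z":0,"twist":0}])

```text
t: 1.1
tcp_pos: [0.4, 0.4221, 0.2312]
orientation: [3.141, -0.0, -0.361]
contact_force: [-0.1, 0.3, -0.2]
grip_width: 0.001
finger_force: 0.0
```

>>> move_arm(steps=[{"fingers":1,"x":25,"y":7,"z":0,"twist":0},{"fingers":1,"x":50,"y":14,"z":0,"twist":0},{"fingers":1,"x":75,"y":21,"z":0,"twist":0},{"fingers":1,"x":100,"y":28,"z":0,"twist":0},{"fingers":1,"x":125,"y":35,"z":0,"twist":0},{"fingers":1,"x":150,"y":42,"z":0,"twist":0},{"fingers":1,"x":175,"y":49,"z":0,"twist":0},{"fingers":1,"x":200,"y":57,"z":0,"twist":0},{"fingers":1,"x":215,"y":61,"z":0,"twist":0},{"fingers":1,"x":220,"y":63,"z":0,"twist":0}])

```text
t: 2.1
tcp_pos: [0.5833, 0.286, 0.2307]
orientation: [3.141, 0.0, -0.362]
contact_force: [-1.3, 0.3, -0.4]
grip_width: -0.003
finger_force: 0.0
```

```bash
python3 - <<'E'
from rig import ctrl
from h import ray
import cv2,numpy as np
for nm,u,v,z in(("mug",215.3,197,.116),("handle",478,205,.04),("crock",230.5,273,.124)):print(nm,ray("top",u,v,z).round(3))
o=ctrl.get_obs();print(o['t'],o['tcp_pos'],o['orientation'],o['grip_width'],o['contact_force'])
p=ctrl.camera_params("wrist");w=ctrl.camera("wrist")[:,:,::-1].copy()
f=200/np.tan(np.radians(p['vfov']/2));c=p['camera_from_world']@np.array([*ray("top",215.3,197,.116),1]);print(p['cx']+f*c[0]/c[2],p['cy']+f*c[1]/c[2])
cv2.imwrite("pics/w1.png",w)
E
```

```text
mug [0.583 0.288 0.116]
handle [ 0.577 -0.395  0.04 ]
crock [0.394 0.241 0.124]
2.1 [0.58331766 0.28595732 0.23073293] [ 3.14062248e+00  4.17927951e-04 -3.61645722e-01] -0.003476073772008195 [-1.2738038   0.25423796 -0.38800972]
318.3341738585644 194.7935260031652
```

View pics/w1.png

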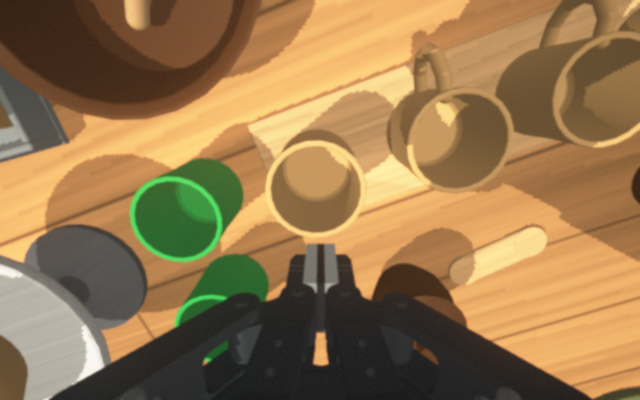

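The bare mug's rim is centred at (316,188) in the wrist view. The prediction was (318,195), so the estimate is good to a few mm. Next I descend and dwell.

>>> move_arm(steps=[{"fingers":1,"x":0,"y":0,"z":8,"twist":0},{"fingers":1,"x":0,"y":0,"z":20,"twist":0},{"fingers":1,"x":0,"y":0,"z":32,"twist":0},{"fingers":1,"x":0,"y":0,"z":44,"twist":0},{"fingers":1,"x":0,"y":0,"z":56,"twist":0},{"fingers":1,"x":0,"y":0,"z":68,"twist":0},{"fingers":1,"x":0,"y":0,"z":78,"twist":0},{"fingers":1,"x":0,"y":0,"z":83,"twist":0},{"fingers":1,"x":0,"y":0,"z":83,"twist":0},{"fingers":1,"x":0,"y":0,"z":83,"twist":0}])

```text
t: 3.15
tcp_pos: [0.5827, 0.2873, 0.1488]
orientation: [-3.141, -0.001, -0.36]
contact_force: [1.8, -0.3, 0.6]
grip_width: -0.001
finger_force: 0.0
```

>>> move_arm(steps=[{"fingers":1,"x":0,"y":0,"z":0,"twist":0},{"fingers":1,"x":0,"y":0,"z":0,"twist":0},{"fingers":1,"x":0,"y":0,"z":0,"twist":0},{"fingers":1,"x":0,"y":0,"z":0,"twist":0},{"fingers":1,"x":0,"y":0,"z":0,"twist":0},{"fingers":1,"x":0,"y":0,"z":0,"twist":0},{"fingers":1,"x":0,"y":0,"z":0,"twist":0},{"fingers":1,"x":0,"y":0,"z":0,"twist":0},{"fingers":1,"x":0,"y":0,"z":0,"twist":0},{"fingers":1,"x":0,"y":0,"z":0,"twist":0}])

```text
t: 4.15
tcp_pos: [0.5824, 0.2873, 0.1483]
orientation: [3.141, -0.0, -0.36]
contact_force: [0.6, 1.0, -0.7]
grip_width: 0.001
finger_force: 0.0
```

>>> move_arm(steps=[{"fingers":1,"x":0,"y":0,"z":0,"twist":0},{"fingers":1,"x":0,"y":0,"z":0,"twist":0},{"fingers":1,"x":0,"y":0,"z":0,"twist":0},{"fingers":1,"x":0,"y":0,"z":0,"twist":0},{"fingers":1,"x":0,"y":0,"z":0,"twist":0},{"fingers":1,"x":0,"y":0,"z":0,"twist":0},{"fingers":1,"x":0,"y":0,"z":0,"twist":0},{"fingers":1,"x":0,"y":0,"z":0,"twist":0},{"fingers":1,"x":0,"y":0,"z":0,"twist":0},{"fingers":1,"x":0,"y":0,"z":0,"twist":0}])

```text
t: 5.15
tcp_pos: [0.5824, 0.2873, 0.1483]
orientation: [3.142, -0.0, -0.36]
contact_force: [-0.5, -0.3, -0.3]
grip_width: 0.001
finger_force: 0.0
```

>>> move_arm(steps=[{"fingers":1,"x":0,"y":0,"z":0,"twist":0},{"fingers":1,"x":0,"y":0,"z":0,"twist":0},{"fingers":1,"x":0,"y":0,"z":0,"twist":0},{"fingers":1,"x":0,"y":0,"z":-10,"twist":0},{"fingers":1,"x":0,"y":0,"z":-25,"twist":0},{"fingers":1,"x":0,"y":0,"z":-40,"twist":0},{"fingers":1,"x":0,"y":0,"z":-55,"twist":0},{"fingers":1,"x":0,"y":0,"z":-70,"twist":0},{"fingers":1,"x":0,"y":0,"z":-80,"twist":0},{"fingers":1,"x":0,"y":0,"z":-85,"twist":0}])

```text
t: 6.15
tcp_pos: [0.5827, 0.2875, 0.2351]
orientation: [-3.14, -0.001, -0.36]
contact_force: [-0.3, 0.1, -0.6]
grip_width: 0.002
finger_force: 0.0
```

>>> move_arm(steps=[{"fingers":1,"x":4,"y":10,"z":0,"twist":0},{"fingers":1,"x":11,"y":30,"z":0,"twist":0},{"fingers":1,"x":19,"y":52,"z":0,"twist":0},{"fingers":1,"x":28,"y":76,"z":0,"twist":0},{"fingers":1,"x":37,"y":100,"z":0,"twist":0},{"fingers":1,"x":46,"y":124,"z":0,"twist":0},{"fingers":1,"x":54,"y":148,"z":0,"twist":0},{"fingers":1,"x":63,"y":172,"z":0,"twist":0},{"fingers":1,"x":72,"y":196,"z":0,"twist":0},{"fingers":1,"x":81,"y":220,"z":0,"twist":0}])

```text
t: 7.15
tcp_pos: [0.5799, 0.0498, 0.2331]
orientation: [3.141, 0.0, -0.361]
contact_force: [0.7, 0.3, 0.4]
grip_width: 0.0
finger_force: 0.0
```

>>> move_arm(steps=[{"fingers":1,"x":9,"y":24,"z":0,"twist":0},{"fingers":1,"x":18,"y":48,"z":0,"twist":0},{"fingers":1,"x":26,"y":72,"z":0,"twist":0},{"fingers":1,"x":35,"y":96,"z":0,"twist":0},{"fingers":1,"x":44,"y":120,"z":0,"twist":0},{"fingers":1,"x":53,"y":144,"z":0,"twist":0},{"fingers":1,"x":62,"y":168,"z":0,"twist":0},{"fingers":1,"x":70,"y":192,"z":0,"twist":0},{"fingers":1,"x":79,"y":216,"z":0,"twist":0},{"fingers":1,"x":88,"y":240,"z":0,"twist":0}])

```text
t: 8.15
tcp_pos: [0.577, -0.2054, 0.2332]
orientation: [3.141, 0.0, -0.361]
contact_force: [0.1, 0.6, 1.0]
grip_width: -0.002
finger_force: 0.0
```

>>> move_arm(steps=[{"fingers":1,"x":9,"y":24,"z":0,"twist":0},{"fingers":1,"x":18,"y":48,"z":0,"twist":0},{"fingers":1,"x":26,"y":72,"z":0,"twist":0},{"fingers":1,"x":35,"y":96,"z":0,"twist":0},{"fingers":1,"x":44,"y":120,"z":0,"twist":0},{"fingers":1,"x":53,"y":144,"z":0,"twist":0},{"fingers":1,"x":60,"y":164,"z":0,"twist":0},{"fingers":1,"x":64,"y":175,"z":0,"twist":0},{"fingers":1,"x":66,"y":180,"z":0,"twist":0},{"fingers":1,"x":66,"y":180,"z":0,"twist":0}])

```text
t: 9.15
tcp_pos: [0.5764, -0.3951, 0.2332]
orientation: [3.142, 0.0, -0.361]
contact_force: [-0.5, 0.3, -0.2]
grip_width: 0.003
finger_force: 0.0
```

```bash
python3 - <<'E'
from rig import ctrl
from h import ray
import cv2,numpy as np
o=ctrl.get_obs();print(o['t'],o['tcp_pos'],o['orientation'],o['joints'])
p=ctrl.camera_params("wrist");w=ctrl.camera("wrist")[:,:,::-1].copy()
f=200/np.tan(np.radians(p['vfov']/2))
for q in([.577,-.395,.04,1],):
    c=p['camera_from_world']@np.array(q);print(p['cx']+f*c[0]/c[2],p['cy']+f*c[1]/c[2])
cv2.imwrite("pics/w2.png",w)
E
```

```text
9.15 [ 0.57636317 -0.39505332  0.23315202] [ 3.14157381e+00  3.61765480e-04 -3.60856742e-01] [-3.15816699e-01  3.07704299e-01  3.89285966e-01  2.54450105e-06
 -1.65274024e+00  1.52575649e+00]
319.7562666334355 171.4125831477014
```

View pics/w2.png

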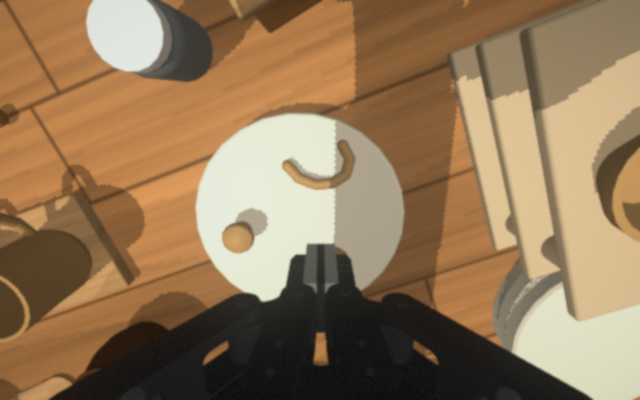

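The handle spans (283–355, 140–189), centred near (320,166). The prediction was (320,171), so it matches. Now I descend.

>>> move_arm(steps=[{"fingers":1,"x":0,"y":0,"z":10,"twist":0},{"fingers":1,"x":0,"y":0,"z":28,"twist":0},{"fingers":1,"x":0,"y":0,"z":48,"twist":0},{"fingers":1,"x":0,"y":0,"z":68,"twist":0},{"fingers":1,"x":0,"y":0,"z":88,"twist":0},{"fingers":1,"x":0,"y":0,"z":108,"twist":0},{"fingers":1,"x":0,"y":0,"z":128,"twist":0},{"fingers":1,"x":0,"y":0,"z":145,"twist":0},{"fingers":1,"x":0,"y":0,"z":155,"twist":0},{"fingers":1,"x":0,"y":0,"z":161,"twist":0}])

```text
t: 10.2
tcp_pos: [0.5768, -0.394, 0.0712]
orientation: [3.141, 0.001, -0.359]
contact_force: [-0.8, -0.2, 0.4]
grip_width: -0.001
finger_force: 0.0
```

>>> move_arm(steps=[{"fingers":1,"x":0,"y":0,"z":0,"twist":0},{"fingers":1,"x":0,"y":0,"z":0,"twist":0},{"fingers":1,"x":0,"y":0,"z":0,"twist":0},{"fingers":1,"x":0,"y":0,"z":0,"twist":0},{"fingers":1,"x":0,"y":0,"z":0,"twist":0},{"fingers":1,"x":0,"y":0,"z":0,"twist":0},{"fingers":1,"x":0,"y":0,"z":0,"twist":0},{"fingers":1,"x":0,"y":0,"z":0,"twist":0},{"fingers":1,"x":0,"y":0,"z":0,"twist":0},{"fingers":1,"x":0,"y":0,"z":0,"twist":0}])

```text
t: 11.2
tcp_pos: [0.5771, -0.3944, 0.0723]
orientation: [3.141, -0.0, -0.36]
contact_force: [-0.2, -0.7, 0.3]
grip_width: 0.002
finger_force: 0.0
```

>>> move_arm(steps=[{"fingers":1,"x":0,"y":0,"z":0,"twist":0},{"fingers":1,"x":0,"y":0,"z":0,"twist":0},{"fingers":1,"x":0,"y":0,"z":0,"twist":0},{"fingers":1,"x":0,"y":0,"z":0,"twist":0},{"fingers":1,"x":0,"y":0,"z":0,"twist":0},{"fingers":1,"x":0,"y":0,"z":0,"twist":0},{"fingers":1,"x":0,"y":0,"z":0,"twist":0},{"fingers":1,"x":0,"y":0,"z":0,"twist":0},{"fingers":1,"x":0,"y":0,"z":0,"twist":0},{"fingers":1,"x":0,"y":0,"z":0,"twist":0}])

```text
t: 12.2
tcp_pos: [0.577, -0.3945, 0.0724]
orientation: [3.141, -0.0, -0.36]
contact_force: [0.5, 0.6, 0.5]
grip_width: 0.002
finger_force: 0.0
```

>>> move_arm(steps=[{"fingers":1,"x":0,"y":0,"z":0,"twist":0},{"fingers":1,"x":0,"y":0,"z":0,"twist":0},{"fingers":1,"x":0,"y":0,"z":-10,"twist":0},{"fingers":1,"x":0,"y":0,"z":-32,"twist":0},{"fingers":1,"x":0,"y":0,"z":-58,"twist":0},{"fingers":1,"x":0,"y":0,"z":-84,"twist":0},{"fingers":1,"x":0,"y":0,"z":-110,"twist":0},{"fingers":1,"x":0,"y":0,"z":-136,"twist":0},{"fingers":1,"x":0,"y":0,"z":-156,"twist":0},{"fingers":1,"x":0,"y":0,"z":-166,"twist":0}])

```text
t: 13.2
tcp_pos: [0.5774, -0.3949, 0.242]
orientation: [3.141, -0.004, -0.36]
contact_force: [0.2, 0.2, 0.7]
grip_width: -0.003
finger_force: 0.0
```

>>> move_arm(steps=[{"fingers":1,"x":-7,"y":-10,"z":0,"twist":0},{"fingers":1,"x":-19,"y":-25,"z":0,"twist":0},{"fingers":1,"x":-32,"y":-43,"z":0,"twist":0},{"fingers":1,"x":-47,"y":-63,"z":0,"twist":0},{"fingers":1,"x":-62,"y":-83,"z":0,"twist":0},{"fingers":1,"x":-77,"y":-103,"z":0,"twist":0},{"fingers":1,"x":-92,"y":-123,"z":0,"twist":0},{"fingers":1,"x":-106,"y":-143,"z":0,"twist":0},{"fingers":1,"x":-121,"y":-163,"z":0,"twist":0},{"fingers":1,"x":-136,"y":-183,"z":0,"twist":0}])

```text
t: 14.2
tcp_pos: [0.5136, -0.1743, 0.2382]
orientation: [3.142, 0.0, -0.36]
contact_force: [-0.2, -0.2, 0.8]
grip_width: 0.0
finger_force: 0.0
```

>>> move_arm(steps=[{"fingers":1,"x":-15,"y":-20,"z":0,"twist":0},{"fingers":1,"x":-30,"y":-40,"z":0,"twist":0},{"fingers":1,"x":-45,"y":-60,"z":0,"twist":0},{"fingers":1,"x":-60,"y":-80,"z":0,"twist":0},{"fingers":1,"x":-75,"y":-100,"z":0,"twist":0},{"fingers":1,"x":-89,"y":-120,"z":0,"twist":0},{"fingers":1,"x":-104,"y":-140,"z":0,"twist":0},{"fingers":1,"x":-119,"y":-160,"z":0,"twist":0},{"fingers":1,"x":-134,"y":-180,"z":0,"twist":0},{"fingers":1,"x":-149,"y":-200,"z":0,"twist":0}])

```text
t: 15.2
tcp_pos: [0.4445, 0.0652, 0.2383]
orientation: [-3.142, 0.0, -0.36]
contact_force: [0.7, 0.3, -0.1]
grip_width: -0.001
finger_force: 0.0
```

>>> move_arm(steps=[{"fingers":1,"x":-15,"y":-20,"z":0,"twist":0},{"fingers":1,"x":-30,"y":-40,"z":0,"twist":0},{"fingers":1,"x":-45,"y":-60,"z":0,"twist":0},{"fingers":1,"x":-60,"y":-80,"z":0,"twist":0},{"fingers":1,"x":-75,"y":-100,"z":0,"twist":0},{"fingers":1,"x":-88,"y":-118,"z":0,"twist":0},{"fingers":1,"x":-99,"y":-133,"z":0,"twist":0},{"fingers":1,"x":-106,"y":-143,"z":0,"twist":0},{"fingers":1,"x":-110,"y":-148,"z":0,"twist":0},{"fingers":1,"x":-110,"y":-148,"z":0,"twist":0}])

```text
t: 16.2
tcp_pos: [0.3941, 0.2418, 0.2381]
orientation: [3.141, 0.0, -0.359]
contact_force: [-0.2, -0.6, 0.3]
grip_width: 0.001
finger_force: 0.0
```

```bash
python3 - <<'E'
from rig import ctrl
from h import ray
import cv2,numpy as np
o=ctrl.get_obs();print(o['t'],o['tcp_pos'],o['orientation'],o['joints'])
p=ctrl.camera_params("wrist");w=ctrl.camera("wrist")[:,:,::-1].copy()
f=200/np.tan(np.radians(p['vfov']/2))
for q in([.394,.241,.124,1],):
    c=p['camera_from_world']@np.array(q);print(p['cx']+f*c[0]/c[2],p['cy']+f*c[1]/c[2])
cv2.imwrite("pics/w3.png",w)
E
```

```text
16.2 [0.39414525 0.24183383 0.2381407 ] [ 3.14111924e+00  1.08573935e-04 -3.59167008e-01] [ 9.89224866e-01 -3.31344942e-01 -2.35271865e-01 -1.48286802e-06
 -1.66735511e+00  2.22404336e-01]
321.0162524449919 193.55077575014286
```

View pics/w3.png

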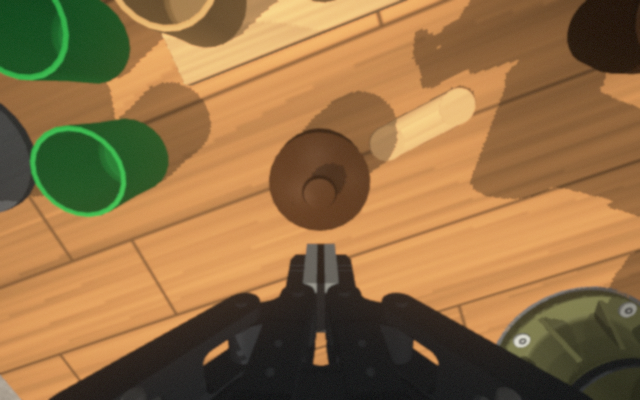

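The knob is at (319,193) in the wrist view, against a prediction of (321,194). I'll descend and hold.

>>> move_arm(steps=[{"fingers":1,"x":0,"y":0,"z":8,"twist":0},{"fingers":1,"x":0,"y":0,"z":20,"twist":0},{"fingers":1,"x":0,"y":0,"z":32,"twist":0},{"fingers":1,"x":0,"y":0,"z":44,"twist":0},{"fingers":1,"x":0,"y":0,"z":56,"twist":0},{"fingers":1,"x":0,"y":0,"z":67,"twist":0},{"fingers":1,"x":0,"y":0,"z":76,"twist":0},{"fingers":1,"x":0,"y":0,"z":81,"twist":0},{"fingers":1,"x":0,"y":0,"z":81,"twist":0},{"fingers":1,"x":0,"y":0,"z":81,"twist":0}])

```text
t: 17.25
tcp_pos: [0.3945, 0.2417, 0.1577]
orientation: [-3.141, -0.0, -0.36]
contact_force: [-0.5, -0.1, 0.0]
grip_width: -0.0
finger_force: 0.0
```

>>> move_arm(steps=[{"fingers":1,"x":0,"y":0,"z":0,"twist":0},{"fingers":1,"x":0,"y":0,"z":0,"twist":0},{"fingers":1,"x":0,"y":0,"z":0,"twist":0},{"fingers":1,"x":0,"y":0,"z":0,"twist":0},{"fingers":1,"x":0,"y":0,"z":0,"twist":0},{"fingers":1,"x":0,"y":0,"z":0,"twist":0},{"fingers":1,"x":0,"y":0,"z":0,"twist":0},{"fingers":1,"x":0,"y":0,"z":0,"twist":0},{"fingers":1,"x":0,"y":0,"z":0,"twist":0},{"fingers":1,"x":0,"y":0,"z":0,"twist":0}])

```text
t: 18.25
tcp_pos: [0.3943, 0.2416, 0.1573]
orientation: [3.141, -0.0, -0.36]
contact_force: [0.1, 0.6, 0.0]
grip_width: -0.002
finger_force: 0.0
```

>>> move_arm(steps=[{"fingers":1,"x":0,"y":0,"z":0,"twist":0},{"fingers":1,"x":0,"y":0,"z":0,"twist":0},{"fingers":1,"x":0,"y":0,"z":0,"twist":0},{"fingers":1,"x":0,"y":0,"z":0,"twist":0},{"fingers":1,"x":0,"y":0,"z":0,"twist":0},{"fingers":1,"x":0,"y":0,"z":0,"twist":0},{"fingers":1,"x":0,"y":0,"z":0,"twist":0},{"fingers":1,"x":0,"y":0,"z":0,"twist":0},{"fingers":1,"x":0,"y":0,"z":0,"twist":0},{"fingers":1,"x":0,"y":0,"z":0,"twist":0}])

```text
t: 19.25
tcp_pos: [0.3943, 0.2416, 0.1573]
orientation: [3.141, -0.0, -0.36]
contact_force: [-0.9, -0.2, -0.4]
grip_width: -0.001
finger_force: 0.0
```

>>> move_arm(steps=[{"fingers":1,"x":0,"y":0,"z":0,"twist":0},{"fingers":1,"x":0,"y":0,"z":0,"twist":0},{"fingers":1,"x":0,"y":0,"z":0,"twist":0},{"fingers":1,"x":0,"y":0,"z":0,"twist":0},{"fingers":1,"x":0,"y":0,"z":0,"twist":0},{"fingers":1,"x":0,"y":0,"z":0,"twist":0},{"fingers":1,"x":0,"y":0,"z":0,"twist":0},{"fingers":1,"x":0,"y":0,"z":0,"twist":0},{"fingers":1,"x":0,"y":0,"z":0,"twist":0},{"fingers":1,"x":0,"y":0,"z":0,"twist":0}])

```text
t: 20.25
tcp_pos: [0.3943, 0.2416, 0.1573]
orientation: [3.142, -0.0, -0.36]
contact_force: [-0.5, -0.9, -0.1]
grip_width: 0.002
finger_force: 0.0
```

```bash
python3 - <<'E'
from rig import ctrl
o=ctrl.get_obs();print(o['t'],o['tcp_pos'])
if abs(o['tcp_pos'][2]-.157)<.01: print(ctrl.job_done())
E
```

```text
20.25 [0.39429626 0.2416341  0.15730485]
the job is handed in; nothing more can be done
None
```

I held the fingertips about 3 cm above the bare mug, the loose handle and the crock's knob in turn, over 2 s each with no sign of contact, and handed the job in at 20 s still pointing at the lid; the verdict wasn't shown.

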